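Check a bracket's weld with the crack-detector pen

TASK

Check the weld on the front of the clamped bracket: take the crack-detector pen from its stand, lean it back from the upright, and draw its ball tip slowly (about 2 cm a second) along the weld in the corner, from the end with the yellow paint dab round the bend to the other end, the ball lightly touching both the upright and the foot all the way. Then stand the pen back in its stand, fully home, and leave the other things on the bench where they are.

Things in the scene. Friction and masses are not known exactly. Their poses are not given: they have to be found in the camera images.
- bracket: Dark steel fixture plate with a grey welded bracket (foot and upright) clamped on it, all fixed to the bench. Origin on the bench under the foot's middle; at yaw 0 x points away from the robot, y left, z up. Plate x -90 to +125, y -115 to +115, 18 mm thick. Two strap clamps behind the upright reach z 54 mm; nothing stands in front of the upright.
- foot: The bracket's grey foot plate, lying on the fixture plate: 145 (x) by 200 (y) by 10 mm, level, its top face 28 mm above the bench, a round yellow paint dab on it by the seam's left (+y) end. Origin: centre of its underside, axes as the bracket's.
- upright: The bracket's upright: vertical 8 mm plate, 45 mm high above the foot, bent into a shallow vee that opens towards the robot. Origin: foot of the bend, on the seam line (x 35, y 0, z 28 mm of the bracket); axes as the bracket's. From the bend two straight legs, 85 mm each, run left (+y) and right (-y), each turned 15 degrees towards the robot (robot-facing face ends at x -22, y +82 and -82 mm).
- pen: Orange crack-detector pen, 150 mm long, about 0.13 kg, tip down in its stand, leaning up to 6 degrees. Origin: very end of the ball tip; z runs up the axis to the cap. Polished ball of radius 5 mm; nose widening evenly from radius 5 at z 5 to 11.5 mm at z 50; square barrel 24 by 24 mm (faces along the pen's x and y) z 50 to 140; 22 mm square cap to z 150.
- pen_tip (a point): Very end of the pen's ball tip, on the axis (the pen's origin). As the nose widens, the ball reaches the seam only if the pen leans back from the upright by more than 9 degrees; 20 to 45 is right. Ball in place (touching both faces), this point is 2 to 4 mm from the seam line. The contact is rigid: a fraction of a millimetre too far gives several newtons; over 15 N damages the tip.
- pen_grip (a point): Middle of the black rubber grip band on the barrel, on the pen's axis, 112 mm from the tip and 38 mm below the top of the cap; 47 mm above the stand's top while the pen stands in it.
- stand: Black pen stand on a grey foot 85 mm square, fixed to the bench. Origin under its centre; z up. Block 72 by 72 mm, 75 mm high, with a square hole 30 by 30 mm down its middle (sides along the stand's x and y), narrowing to 16 by 16 mm below z 20 mm, floor at z 10 mm.
- stand_floor (a point): Centre of the hole's floor, 10 mm above the bench: the ball tip rests here when the pen is home, with the lowest 65 mm of the pen in the hole (3 mm play each side), barrel faces parallel to the hole's sides.
- seam0 (a point): Point on the seam line (inside corner of the upright's robot-facing face and the foot's top face, with a thin bright weld bead that does not hold off the ball), 5 mm in from the left-hand end, beside the yellow dab: the start.
- seam1 (a point): Point on the seam line (inside corner of the upright's robot-facing face and the foot's top face, with a thin bright weld bead that does not hold off the ball), 20 mm along the seam from seam0.
- seam2 (a point): Point on the seam line (inside corner of the upright's robot-facing face and the foot's top face, with a thin bright weld bead that does not hold off the ball), 40 mm along the seam from seam0.
- seam3 (a point): Point on the seam line (inside corner of the upright's robot-facing face and the foot's top face, with a thin bright weld bead that does not hold off the ball), 60 mm along the seam from seam0.
- seam4 (a point): Point on the seam line (inside corner of the upright's robot-facing face and the foot's top face, with a thin bright weld bead that does not hold off the ball), at the bend.
- seam5 (a point): Point on the seam line (inside corner of the upright's robot-facing face and the foot's top face, with a thin bright weld bead that does not hold off the ball), 100 mm along the seam from seam0.
- seam6 (a point): Point on the seam line (inside corner of the upright's robot-facing face and the foot's top face, with a thin bright weld bead that does not hold off the ball), 120 mm along the seam from seam0.
- seam7 (a point): Point on the seam line (inside corner of the upright's robot-facing face and the foot's top face, with a thin bright weld bead that does not hold off the ball), 140 mm along the seam from seam0.
- seam8 (a point): Point on the seam line (inside corner of the upright's robot-facing face and the foot's top face, with a thin bright weld bead that does not hold off the ball), 5 mm in from the right-hand end: the finish.
- oil_bottle: Bystander: green oil bottle with a red cap, radius 32, 150 mm tall, standing; origin under its centre.
- shaft: Bystander: turned stepped steel shaft standing on end, radius 30, 100 mm tall; origin under its centre.
- chuck_key: Bystander: lathe chuck key lying flat, 120 mm long, with a 140 mm cross bar; origin on the bench under its stem, 65 mm from the square tip.

How it is judged:
On the way, in this order (a step that is already met when the one before it is completed fails the run):
1. the pen's tip touches lightly at the start of the seam, beside the yellow dab, the ball against both foot and upright (tip within 7 mm of the point, over 0.3 N on each) (distance between pen_tip and seam0 below 0.007 m and contact force between pen and foot above 0.3 N and contact force between pen and upright above 0.3 N), for 0.1 s.
2. the pen's tip touches lightly 20 mm along the seam, the ball against both foot and upright (tip within 7 mm of the point, over 0.3 N on each) (distance between pen_tip and seam1 below 0.007 m and contact force between pen and foot above 0.3 N and contact force between pen and upright above 0.3 N), for 0.1 s.
3. the pen's tip touches lightly 40 mm along the seam, the ball against both foot and upright (tip within 7 mm of the point, over 0.3 N on each) (distance between pen_tip and seam2 below 0.007 m and contact force between pen and foot above 0.3 N and contact force between pen and upright above 0.3 N), for 0.1 s.
4. the pen's tip touches lightly 60 mm along the seam, the ball against both foot and upright (tip within 7 mm of the point, over 0.3 N on each) (distance between pen_tip and seam3 below 0.007 m and contact force between pen and foot above 0.3 N and contact force between pen and upright above 0.3 N), for 0.1 s.
5. the pen's tip touches lightly at the bend, the ball against both foot and upright (tip within 7 mm of the point, over 0.3 N on each) (distance between pen_tip and seam4 below 0.007 m and contact force between pen and foot above 0.3 N and contact force between pen and upright above 0.3 N), for 0.1 s.
6. the pen's tip touches lightly 100 mm along the seam, the ball against both foot and upright (tip within 7 mm of the point, over 0.3 N on each) (distance between pen_tip and seam5 below 0.007 m and contact force between pen and foot above 0.3 N and contact force between pen and upright above 0.3 N), for 0.1 s.
7. the pen's tip touches lightly 120 mm along the seam, the ball against both foot and upright (tip within 7 mm of the point, over 0.3 N on each) (distance between pen_tip and seam6 below 0.007 m and contact force between pen and foot above 0.3 N and contact force between pen and upright above 0.3 N), for 0.1 s.
8. the pen's tip touches lightly 140 mm along the seam, the ball against both foot and upright (tip within 7 mm of the point, over 0.3 N on each) (distance between pen_tip and seam7 below 0.007 m and contact force between pen and foot above 0.3 N and contact force between pen and upright above 0.3 N), for 0.1 s.
9. the pen's tip touches lightly at the far end of the seam, the ball against both foot and upright (tip within 7 mm of the point, over 0.3 N on each) (distance between pen_tip and seam8 below 0.007 m and contact force between pen and foot above 0.3 N and contact force between pen and upright above 0.3 N), for 0.1 s.
At the end, for the whole second after the job is handed in: The pen stands upright (within 9 degrees) and at rest in its stand, tip down on the hole's floor (tip within 8 mm of the stand's axis and within 5 mm of the floor), after its tip was drawn along the seam; released (horizontal distance between pen_tip and stand below 0.008 m and z of pen_tip in the frame of stand below 0.015 m and angle between pen's own z axis and vertical below 0.15 rad and linear speed of pen below 0.02 m/s); the robot touches nothing.
It fails at once if the pen presses on the bracket with more than 15 N (contact force between pen and bracket above 15 N).
It fails at once if the pen moves faster than 80 mm/s while touching the bracket (contact force between pen and bracket above 0.5 N and linear speed of pen above 0.08 m/s).
It fails at once if the oil bottle, shaft or chuck key is disturbed (moved more than 20 mm) (distance of any of oil_bottle, shaft, chuck_key from where it was at the start of the episode above 0.02 m).
It also fails if it takes over 72 s, if anything falls off the work surface, if the arm or the gripper's body presses on something with over 40 N, if the wrist force passes 120 N, or if a joint passes its speed limit or range.

ROBOT

A 6-joint arm with a two-finger parallel gripper is mounted at the origin on the work surface. World frame = base frame: x ahead of the robot, y to its left, z up, the work surface at z = 0. Lengths are in m, angles in rad, forces in N, time in s.
With the tool pointing down it reaches from about 0.375 to 0.9 m from the base axis. Payload 3.1 kg.
Tool frame: the origin (TCP) lies at the centre of the arm's flange, where the gripper is bolted on; the fingertips stand 182 mm ahead of it and the grasp point (between the pads) lies 164 mm ahead of it; z points along the fingers, y is the line along which they close (so a half turn about z gives the same grasp; the last joint's range is limited). The gripper opens to 87 mm and grips with 3 to 60 N. Pads are 19 mm wide; open, the fingers measure 117 mm over their backs; the gripper's body (75 mm by 190 mm) begins 51 mm behind the grasp point.
Start: joints at [1.143, 0.527, 1.433, -0, 1.181, -0.178], TCP at [0.154, 0.606, 0.405] pointing down, gripper open.
Joint ranges: [-3.08, 3.08], [-0.75, 2.2], [0.22, 2.44], [-1.43, 4.57], [0, 2.65], [-2.85, 2.85]. Speed limits (rad/s): [2.79, 2.79, 3.14, 3.14, 3.14, 3.14].

INTERFACE

Orientations are given as a unit quaternion [x, y, z, w].
In Python, from rig import * gives the robot as it stands.
- The arm moves only by the tool move_arm, never from a script. Its argument "commands" is a list that holds one entry, the list of rows, each a list of 6 numbers: the shift along the tool's x, y, z in units of 40 mm (1.0 is 40 mm), then the turn, a rotation vector about the tool's x, y, z in rad. A call has 1 to 12 rows; each row is the pose to reach, as a shift and turn from the pose commanded when the call began, along the tool's axes at that moment; what a row does not reach only later rows make up. A row lasts 1/8 s, in which the tool goes at most 62.5 mm and 10.7 degrees, less where a joint would pass 70% of its speed; a pose out of reach is approached as far as the arm can. A call with a gripper value outside its range is refused whole. "claw" is the closure, from -1 (fully open) to 1 (shut), so that 0 is half open, set as the call begins (left out, the last holds). The fingers move at their own pace and stop on an object; "squeeze" is the grip in N (left out, the last holds). Time passes only in rows, so rows that repeat a pose let the fingers close. It gives the time, the measured TCP pose, the force, the opening and the grip force at its end, in the units of the state.
- get_obs(): the state, without advancing time (a new reading comes with each control period).
- camera(name): name is "scene" or "top"; returns a dict with "pixels" (400x640x3 uint8, blue, green, red), "range_z" (400x640 float32, m along the optical axis (not along the pixel's ray), 0 where there is no reading), "camera_matrix" (3x3 intrinsics, pixels), "D" ([k1, k2, p1, p2, k3] as OpenCV has them; the pictures are not rectified), "extrinsics" (4x4, takes a point from world to camera coordinates). Camera axes: x right, y up, looking along -z (the intrinsics and any distortion apply to the point x, -y, -z); pixel columns grow to the right and rows downward; lengths in m; the calibration is good to about 2 mm. A picture is of the moment at which its call begins.
- hand_in(): hands the job in; it is judged then, once.
The state is a dict: "time": time; "q": joint angles; "joint_velocities": joint speeds; "joint_torque": joint torques, N m; "position": TCP position; "tool_rot": TCP orientation; "ft_force": force on the tool from outside, world axes, zero at the start; "moment": the same for the moment, N m; "grip_width": finger opening in m; "grip_force": force on a finger pad.
Only numpy, scipy, OpenCV 4.12 (cv2) and the standard library are available. Lean on these libraries where they do the work, as an engineer would, in place of code of your own. Each camera call takes 0.05 s, during which the arm holds its last target. There are 200 camera calls.

## Working session

There is one attempt and no reset: what is moved stays moved. The work goes in short steps, Python scripts to look and compute and a tool call to move; the robot and the scene stay as the last step left them, time stands still between calls to the robot, and variables do not carry over. Pictures are saved under pics/ and viewed, at most 13 in all, crops included, and the job is handed in when it is done.

Besides the shell and the picture viewer there is one more tool, called after "Call:" as name([rows], argument=value, ...), one row to a line, values as JSON. move_arm: Moves the arm, as the interface text tells. Its arguments: {"type":"object","properties":{"commands":{"type":"array","items":{"type":"array","items":{"type":"array","items":{"type":"number"}}}},"claw":{"type":"number"},"squeeze":{"type":"number"}},"required":["commands"]}

```bash
ls; mkdir -p pics; python3 - <<'E'
from rig import *
import numpy as np, cv2
o=get_obs(); print({k:np.round(v,4) for k,v in o.items()})
for n in("scene","top"):
    c=camera(n); np.savez(f'{n}.npz',**c); cv2.imwrite(f'pics/{n}0.png',c['pixels'])
    print(n,c['camera_matrix'],c['D'],c['extrinsics'],(c['range_z']>0).mean())
E
```

```text
pics
{'time': np.float64(0.0), 'q': array([ 1.1425,  0.5285,  1.4339, -0.    ,  1.1814, -0.1785]), 'joint_velocities': array([ 0.0005,  0.0017,  0.0003, -0.0007,  0.002 , -0.0006]), 'joint_torque': array([-3.00000e-04, -4.40037e+01, -1.76590e+01,  6.33000e-02,
        5.83000e-02, -2.00000e-04]), 'position': array([0.1543, 0.6053, 0.4038]), 'tool_rot': array([ 1.246e-01,  9.922e-01, -1.100e-03, -3.000e-04]), 'ft_force': array([ 0.5119,  0.0783, -0.5872]), 'moment': array([ 0.031 ,  0.0325, -0.0331]), 'grip_force': np.float64(0.0), 'grip_width': np.float64(0.0866)}
scene [[366.30134262   0.         315.52555813]
 [  0.         366.30134262 199.86704149]
 [  0.           0.           1.        ]] [-0.08365408  0.          0.          0.          0.        ] [[-0.80272003  0.59619949 -0.01366493  0.45799854]
 [-0.39368302 -0.512563    0.76308115  0.14289456]
 [ 0.44794446  0.61792017  0.6461582  -1.2533772 ]
 [ 0.          0.          0.          1.        ]] 0.9956953125
top [[488.53588262   0.         319.00311603]
 [  0.         488.53588262 200.30939332]
 [  0.           0.           1.        ]] [0.03116636 0.         0.         0.         0.        ] [[ 0.00532983 -0.99986604  0.01547561 -0.00833067]
 [ 0.99404208  0.00698234  0.10877309 -0.55002633]
 [-0.10886657  0.01480367  0.99394614 -1.38737425]
 [ 0.          0.          0.          1.        ]] 0.9960390625
```

View pics/scene0.png

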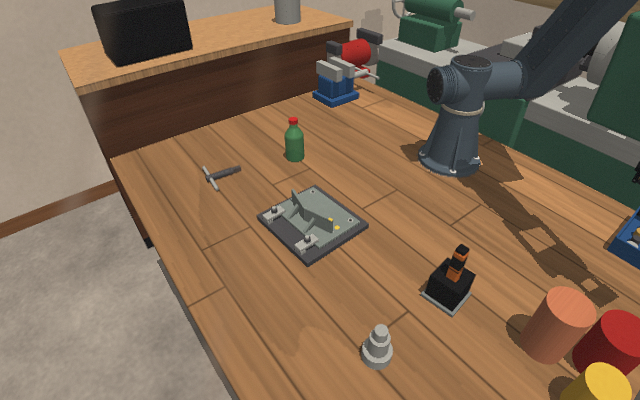

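View pics/top0.png

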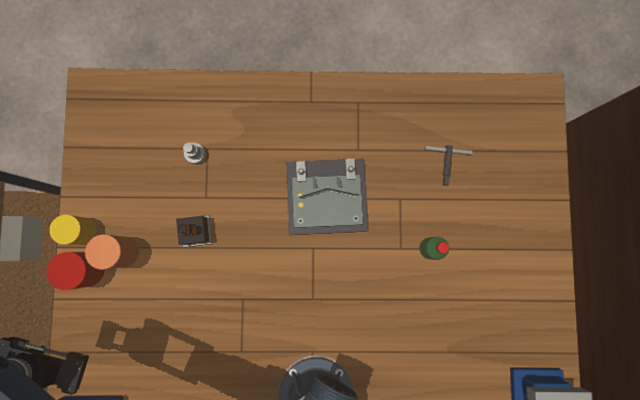

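Scene view: pen in stand near (455,275), bracket at (312,222), bottle (294,140), shaft (378,347). Top view: bracket (327,196), pen and stand (194,231), yellow dab(s) near (300,195–205). The key and bottle are clear to the right.

```bash
cat > h.py <<'E'
from rig import *
import numpy as np, cv2
from scipy.spatial.transform import Rotation as R
def world(c,uv,z=None):
    "pixels -> world points, by depth (z=None) or on plane z"
    uv=np.atleast_2d(np.asarray(uv,float))
    n=cv2.undistortPoints(uv[:,None],c['camera_matrix'],c['D'])[:,0]
    d=np.c_[n[:,0],-n[:,1],-np.ones(len(n))]
    E=c['extrinsics'];Rm,t=E[:3,:3],E[:3,3]; o=-Rm.T@t; D=d@Rm
    if z is None:
        k=c['range_z'][uv[:,1].astype(int),uv[:,0].astype(int)][:,None]
    else: k=((z-o[2])/D[:,2])[:,None]
    return o+D*k
def proj(c,P):
    E=c['extrinsics'];X=np.atleast_2d(P)@E[:3,:3].T+E[:3,3]
    X=X*[1,-1,-1]
    return cv2.projectPoints(X,np.zeros(3),np.zeros(3),c['camera_matrix'],c['D'])[0][:,0]
E
python3 - <<'E'
from h import *
T=dict(np.load('top.npz'));S=dict(np.load('scene.npz'))
def crop(c,x,y,w,h,s): return cv2.resize(c['pixels'][y:y+h,x:x+w],None,fx=s,fy=s,interpolation=cv2.INTER_CUBIC)
a=crop(T,275,145,100,100,4);b=crop(T,160,195,70,70,4);d=crop(S,250,175,125,100,4);e=crop(S,410,235,75,87,4)
im=np.zeros((800,800,3),np.uint8);im=np.zeros((600,800,3),np.uint8)
im[:300,:300]=cv2.resize(a,(300,300));im[:300,300:600]=cv2.resize(b,(300,300))
im[300:600,:375]=cv2.resize(d,(375,300));im[300:600,400:659]=cv2.resize(e,(259,300));cv2.imwrite('pics/crops.png',im)
for n,c in(('top',T),('scene',S)):
    hsv=cv2.cvtColor(c['pixels'],cv2.COLOR_BGR2HSV)
    # by depth: points in regions
    v,u=np.mgrid[0:400,0:640]; uv=np.c_[u.ravel(),v.ravel()]
    W=world(c,uv).reshape(400,640,3); np.save(n+'W.npy',W)
    for nm,lo,hi in(('orange',(5,150,90),(18,255,255)),('yellow',(22,130,120),(34,255,255))):
        m=cv2.inRange(hsv,lo,hi); k,l,st,ce=cv2.connectedComponentsWithStats(m)
        for i in range(1,k):
            if st[i,4]>=3 and W[l==i][:,0].mean()>0.2:
                print(n,nm,st[i],ce[i].round(1),np.median(W[l==i],0).round(3))
    # plate: height 0.018
    z=W[...,2]; roi=(abs(W[...,1])<0.2)&(W[...,0]>.3)&(W[...,0]<.75)
    m=(roi&(z>0.009)).astype(np.uint8); k,l,st,ce=cv2.connectedComponentsWithStats(m);i=1+st[1:,4].argmax()
    f=(l==i); P=W[f]; print(n,'plate',len(P),cv2.minAreaRect(P[:,:2].astype(np.float32)), np.median(P[:,2]))
    roi=(z>0.06)&(z<0.085)&(W[...,1]>.25)&(W[...,1]<.5)&(W[...,0]>.35)&(W[...,0]<.6)
    P=W[roi];print(n,'stand',len(P),np.median(P[:,2]),cv2.minAreaRect(P[:,:2].astype(np.float32)))
    up=(z>0.04)&(z<.09)&(abs(W[...,1])<.15)&(W[...,0]>.4)&(W[...,0]<.75);P=W[up]
    print(n,'tall',len(P),P.min(0),P.max(0))
E
```

```text
top orange [ 75 216   3   1   3] [ 76. 216.] [0.497 0.668 0.07 ]
top orange [ 91 220   4   4   4] [ 92.5 221.5] [0.487 0.652 0.001]
top orange [186 224   3   5   7] [187. 226.] [0.467 0.342 0.153]
top orange [187 231   2   2   3] [187.3 231.3] [0.454 0.342 0.152]
top orange [ 87 236   8   8  15] [ 90.  239.7] [0.432 0.647 0.014]
top orange [446 243   3   3   3] [447. 244.] [ 0.424 -0.341  0.148]
top orange [ 54 251  14   6  14] [ 60.5 252.9] [0.397 0.683 0.12 ]
top orange [ 87 251   2   2   3] [ 87.7 251.3] [0.401 0.597 0.146]
top orange [ 69 252   6   1   6] [ 71.5 252. ] [0.398 0.649 0.121]
top orange [ 82 252  15  17  29] [ 87.4 259.6] [0.38  0.615 0.095]
top orange [ 48 259   4   5   5] [ 49.4 261. ] [0.372 0.704 0.12 ]
top orange [ 46 269   1   6   6] [ 46.  271.5] [ 0.321  1.086 -0.59 ]
top orange [ 98 269   3   1   3] [ 99. 269.] [0.351 0.611 0.035]
top orange [ 52 285  20   6  20] [ 61.5 288.7] [0.302 0.676 0.12 ]
top yellow [298 193   4   3   8] [299.4 194.2] [0.563 0.051 0.073]
top yellow [299 203   4   4  14] [300.3 204.5] [0.536 0.05  0.029]
top yellow [ 50 215  31  29 72
[... 1133 characters left out ...]
5  14  28] [618.3 369.3] [0.396 0.687 0.073]
scene orange [582 369   4   4   4] [583.5 370.5] [0.457 0.641 0.084]
scene yellow [328 218   5   3  10] [330.2 219.1] [0.561 0.052 0.073]
scene yellow [335 226   5   3  13] [336.7 227. ] [0.536 0.048 0.028]
scene yellow [ 586  363   45   37 1273] [607.3 382.2] [0.458 0.678 0.1  ]
scene plate 4767 ((0.5639083981513977, -0.027468428015708923), (0.21747058629989624, 0.23323778808116913), 3.0709991455078125) 0.027476070898167837
scene stand 870 0.0744122542493944 ((0.4613278806209564, 0.352428138256073), (0.07542503625154495, 0.0732184499502182), 7.750692367553711)
scene tall 649 [ 0.55656308 -0.11191201  0.0400151 ] [0.65607531 0.05824037 0.07588464]
```

View pics/crops.png

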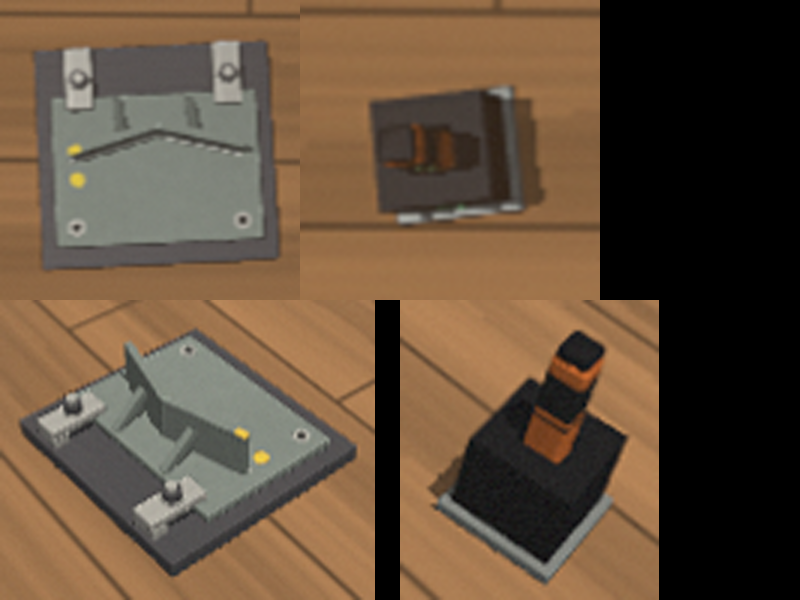

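Crops show the vee opening down (towards the robot), a yellow dab on the foot at the left end and another on top of the upright. The pen's orange barrel and black grip band stand out of the black block. Next I refine the poses.

```bash
python3 - <<'E'
from h import *
for n in('top','scene'):
    W=np.load(n+'W.npy');z=W[...,2]
    d=np.hypot(W[...,0]-.4612,W[...,1]-.3528)
    for a,b in((.150,.17),(.145,.17),(.1,.15)):
        P=W[(z>a)&(z<b)&(d<.045)]; print(n,'pen',a,len(P),np.median(P,0).round(4),P[:,2].max().round(4),P.min(0).round(4),P.max(0).round(4),cv2.minAreaRect(P[:,:2].astype(np.float32)))
    m=(z>0.07)&(z<.079)&(d<.06);P=W[m];print('standtop',len(P),P[:,2].mean(),cv2.minAreaRect(P[:,:2].astype(np.float32)))
    # foot z, upright top
    yaw=np.radians(3.1);Rz=R.from_euler('z',yaw).as_matrix()
    B=(W-[.5465,-.0284,0])@Rz
    f=(abs(B[...,0]+.02)<.03)&(abs(B[...,1])<.08)&(z<.04);print('foot z',np.median(z[f]),z[f].std())
    t=(z>.069)&(z<.078)&(abs(B[...,1])<.1)&(B[...,0]>-.04)&(B[...,0]<.06);P=B[t]
    print('upr top z',np.median(P[:,2]),len(P),'y range',P[:,1].min(),P[:,1].max())
    for s in(1,-1):
        Q=P[(P[:,1]*s>.01)&(P[:,1]*s<.075)]; k=np.polyfit(Q[:,1],Q[:,0],1);print(s,k.round(4),np.degrees(np.arctan(k[0])), 'resid',(Q[:,0]-np.polyval(k,Q[:,1])).std())
    # foot edge by height
    g=(z>.0235)&(z<.033);Q=B[g&(abs(B[...,1])<.15)&(abs(B[...,0])<.12)];print('foot box',np.percentile(Q,[.5,99.5],axis=0))
    g=(z>.012)&(z<.033);Q=B[g&(abs(B[...,1])<.15)&(B[...,0]>-.12)&(B[...,0]<.15)];print('plate box',np.percentile(Q,[.3,99.7],axis=0))
E
```

```text
top pen 0.15 85 [0.4607 0.3517 0.1596] 0.1679 [0.4481 0.3413 0.1507] [0.4718 0.3642 0.1679] ((0.45998138189315796, 0.352890282869339), (0.02363049052655697, 0.02279830351471901), 2.1454665660858154)
top pen 0.145 89 [0.4607 0.351  0.1593] 0.1679 [0.4481 0.3401 0.148 ] [0.4721 0.3642 0.1679] ((0.46002715826034546, 0.3527531325817108), (0.02328439988195896, 0.023783612996339798), 8.820857048034668)
top pen 0.1 54 [0.4579 0.342  0.1255] 0.1495 [0.4469 0.3396 0.1015] [0.4731 0.3602 0.1495] ((0.4559125602245331, 0.3455614447593689), (0.016043148934841156, 0.030346183106303215), 59.450050354003906)
standtop 435 0.07563897102692288 ((0.46107423305511475, 0.3531589210033417), (0.07254588603973389, 0.0729198232293129), 7.086257457733154)
foot z 0.02875532728269692 0.0030381533800136404
upr top z 0.07374482068183441 164 y range -0.08419692041459535 0.08265970529445155
1 [-0.2681  0.0393] -15.005426596619847 resid 0.0025396937611711712
-1 [0.2758 0.0396] 15.421299080394531 resid 0.002643311881748241
foot box [[-0.08492443 -0.1004508   0.02360839]
 [ 0.10960071  0.1076522   0.03292717]]
plate bo
[... 569 characters left out ...]
3658 0.1499] ((0.4657553434371948, 0.3571094274520874), (0.017468227073550224, 0.03280683234333992), 48.232303619384766)
standtop 711 0.07458947685726963 ((0.4608829617500305, 0.3521979749202728), (0.07480347156524658, 0.07301738858222961), 7.293044090270996)
foot z 0.028095264240746376 0.0012253538770072908
upr top z 0.0728480997913401 171 y range -0.08378477069180595 0.08387083387229116
1 [-0.2613  0.0397] -14.6414937832591 resid 0.0029401653652720433
-1 [0.2602 0.0396] 14.586437415526674 resid 0.0026263190373099696
foot box [[-0.06889244 -0.09909939  0.02417175]
 [ 0.11308599  0.09974644  0.03256387]]
plate box [[-0.08948874 -0.11419524  0.01232797]
 [ 0.12548779  0.11495746  0.03255976]]
```

```bash
cat >> h.py <<'E'
STAND=np.array([.4609,.3527,0]);SYAW=np.radians(7.1)
BR=np.array([.5465,-.0284,0]);BYAW=np.radians(3.1)
def ori(yaw,tilt=0):
    "tool down, tool y along the yawed y axis, tilted so fingers point tilt (rad) towards yawed +x"
    return R.from_euler('z',yaw)*R.from_matrix(np.array([[-1,0,0],[0,1,0],[0,0,-1.]]))*R.from_euler('y',-tilt) if False else R.from_euler('z',yaw)*R.from_euler('y',-tilt)*R.from_matrix(np.array([[-1,0,0],[0,1,0],[0,0,-1.]]))
def row(p,r):
    o=get_obs();Rm=R.from_quat(o['tool_rot'])
    s=Rm.inv().apply(np.array(p)-o['position'])/.04
    t=(Rm.inv()*r).as_rotvec()
    print('t',round(o['time'],2),'row',s.round(3),t.round(4)); return s,t
E
python3 - <<'E'
from h import *
print(ori(0,.5).as_matrix()[:,2])
row(STAND+[0,0,.40],ori(SYAW)); row(STAND+[0,0,.286],ori(SYAW))
E
```

```text
[ 0.47942554  0.         -0.87758256]
t 0.1 row [-8.987 -4.225  0.101] [-0.0018 -0.0007 -0.3738]
t 0.1 row [-8.988 -4.219  2.951] [-0.0018 -0.0007 -0.3738]
```

Call:
move_arm([
  [[-1.5, -0.7, 0.1, 0, 0, -0.06], [-3, -1.4, 0.1, 0, 0, -0.12], [-4.5, -2.1, 0.1, 0, 0, -0.18], [-6, -2.8, 0.1, 0, 0, -0.25], [-7.5, -3.5, 0.1, 0, 0, -0.31], [-8.99, -4.22, 0.1, 0, 0, -0.374], [-8.99, -4.22, 0.1, 0, 0, -0.374], [-8.99, -4.22, 0.1, 0, 0, -0.374], [-8.99, -4.22, 0.1, 0, 0, -0.374]],
], claw=-1)

```text
time: 1.23
position: [0.4598, 0.354, 0.4004]
tool_rot: [-0.063, 0.998, 0.0, -0.001]
ft_force: [-1.0, -0.6, -0.4]
grip_width: 0.0868
grip_force: 0.0
```

```bash
python3 -c "
from h import *
row(STAND+[0,0,.286],ori(SYAW));c=camera('scene');cv2.imwrite('pics/s1.png',cv2.resize(c['pixels'][130:330,340:600],None,fx=2.5,fy=2.5))
print(get_obs()['ft_force'])"
```

```text
t 1.23 row [-0.029 -0.037  2.861] [ 0.0002 -0.0018  0.0013]
[-0.07667366  0.00697165  0.21954745]
```

View pics/s1.png

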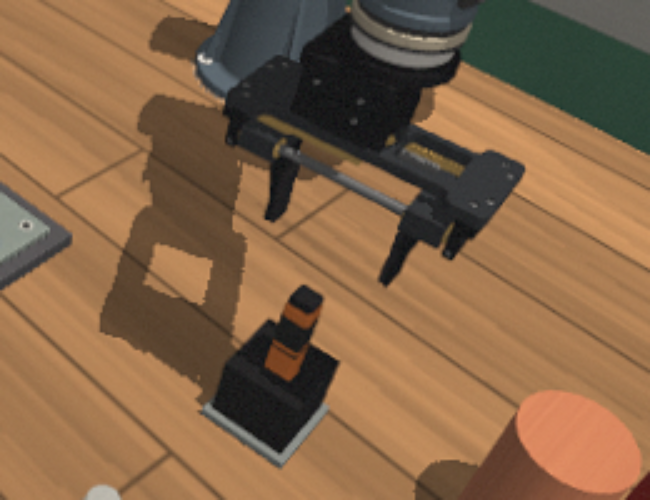

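The gripper is straddling the pen (crop pixel 300,300), fingers either side, clear of the stand. Descending and closing.

Call:
move_arm([
  [[-0.02, -0.03, 1, 0, 0, 0], [-0.02, -0.03, 2, 0, 0, 0], [-0.02, -0.03, 2.6, 0, 0, 0], [-0.02, -0.03, 2.86, 0, 0, 0], [-0.02, -0.03, 2.86, 0, 0, 0]],
])

```text
time: 1.9
position: [0.4613, 0.3529, 0.2861]
tool_rot: [-0.063, 0.998, -0.0, -0.0]
ft_force: [0.2, -0.1, -0.3]
grip_width: 0.0869
grip_force: 0.0
```

Call:
move_arm([
  [[0, 0, 0, 0, 0, 0], [0, 0, 0, 0, 0, 0], [0, 0, 0, 0, 0, 0], [0, 0, 0, 0, 0, 0], [0, 0, 0, 0, 0, 0], [0, 0, 0, 0, 0, 0], [0, 0, 0, 0, 0, 0], [0, 0, 0, 0, 0, 0]],
], claw=1, squeeze=50)

```text
time: 2.9
position: [0.4621, 0.352, 0.2863]
tool_rot: [-0.062, 0.998, -0.0, -0.0]
ft_force: [-0.5, -0.3, -0.0]
grip_width: 0.0236
grip_force: 50.0
```

```bash
python3 -c "
from h import *
row(STAND+[0,0,.286],ori(SYAW));o=get_obs();print(o['ft_force'],o['grip_width'],o['grip_force'],o['position'])"
```

```text
t 2.9 row [0.028 0.021 0.007] [-0.0002 -0.0001  0.0003]
[-0.51837652 -0.28854877 -0.0360875 ] 0.023641609458242344 49.99709313735366 [0.46212727 0.35199217 0.28627824]
```

```bash
cat >> h.py <<'E'
TILT=np.radians(30);L=.2762
RB=R.from_euler('z',BYAW)
def ball_tcp(b,tilt=TILT):
    "TCP pose for ball centre b (bracket frame, m)"
    r=ori(BYAW,tilt); return BR+RB.apply(b)-r.apply([0,0,L-.005]),r
s15,c15=np.sin(np.radians(15)),np.cos(np.radians(15))
BEND=np.array([.035-.005/c15,0,.033]); D1=np.array([s15,-c15,0]); D2=np.array([-s15,-c15,0]); LEG=.08-.005*s15/c15
START=BEND-LEG*D1
def rel(p0,r0,p,r):
    print('row',(r0.inv().apply(p-p0)/.04).round(3),(r0.inv()*r).as_rotvec().round(4))
E
python3 - <<'E'
from h import *
p0=np.array([.4615,.3525,.2862]);r0=ori(SYAW)
p1=p0+[0,0,.16]
p,r=ball_tcp(START+[-.02,0,.04]); print(START,p,r.as_matrix()[:,2])
rel(p1,r0,p,r)
E
```

```text
[0.00946485 0.07597997 0.033     ] [0.39646978 0.03956597 0.30786609] [ 0.49926834  0.02703941 -0.8660254 ]
row [ 2.58  -7.562  3.458] [ 0.0183 -0.5234  0.0682]
```

Call:
move_arm([
  [[0, 0, -0.4, 0, 0, 0], [0, 0, -1.2, 0, 0, 0], [0, 0, -2.2, 0, 0, 0], [0, 0, -3.2, 0, 0, 0], [0, 0, -4, 0, 0, 0], [0, 0, -4, 0, 0, 0]],
])

```text
time: 3.65
position: [0.4624, 0.3523, 0.4502]
tool_rot: [-0.062, 0.998, 0.002, 0.004]
ft_force: [-0.1, 0.1, -1.7]
grip_width: 0.0239
grip_force: 50.0
```

Call:
move_arm([
  [[0.25, -0.8, 0.1, 0.002, -0.06, 0.008], [0.6, -1.7, 0.3, 0.004, -0.12, 0.016], [0.9, -2.6, 0.5, 0.006, -0.18, 0.024], [1.2, -3.5, 0.8, 0.009, -0.25, 0.033], [1.5, -4.4, 1.2, 0.011, -0.32, 0.042], [1.8, -5.3, 1.7, 0.014, -0.4, 0.052], [2.1, -6.2, 2.2, 0.016, -0.46, 0.06], [2.4, -7, 2.7, 0.018, -0.523, 0.068], [2.58, -7.56, 3.1, 0.0183, -0.5234, 0.0682], [2.58, -7.562, 3.4, 0.0183, -0.5234, 0.0682], [2.58, -7.562, 3.458, 0.0183, -0.5234, 0.0682], [2.58, -7.562, 3.458, 0.0183, -0.5234, 0.0682]],
])

```text
time: 5.15
position: [0.4041, 0.0429, 0.3195]
tool_rot: [-0.025, 0.968, 0.005, 0.249]
ft_force: [-0.3, -0.0, -1.5]
grip_width: 0.0235
grip_force: 50.0
```

```bash
python3 - <<'E'
from h import *
p,r=ball_tcp(START+[-.02,0,.04])
P=[];F=[]
for i in range(3):
    c=camera('scene');o=get_obs();P.append(o['position']);F.append(o['ft_force']);print(o['time'],o['position'],o['ft_force'])
T=camera('top')
row(p,r);print('des',p,np.mean(P,0),np.mean(F,0), get_obs()['q'])
im=np.hstack([cv2.resize(c['pixels'][130:290,230:390],(400,400)),cv2.resize(T['pixels'][130:250,260:380],(400,400))])
cv2.imwrite('pics/s2.png',im)
q=[BR+RB.apply(x) for x in (START+[-.02,0,.04],START)]
print(proj(c,q),proj(T,q))
E
```

```text
5.2 [0.40430646 0.04327346 0.31995041] [-0.2676162   0.53572542 -1.51369735]
5.25 [0.4044404  0.04349114 0.32028354] [ 0.13699123 -0.77382418 -1.16727914]
5.3 [0.4045612  0.04360976 0.32054172] [ 0.6772425   0.74944178 -1.52415417]
t 5.35 row [ 0.341 -0.09   0.18 ] [-0.0042 -0.0169  0.0022]
des [0.39646978 0.03956597 0.30786609] [0.40443602 0.04345812 0.32025856] [ 0.18220584  0.17044767 -1.40171022] [-0.20713213  0.3777441   2.20161551  1.0563716   0.1397718  -2.85459853]
[[338.14905489 213.44773714]
 [332.07258643 228.13630546]] [[300.7505363  204.95841806]
 [300.7408996  199.4619965 ]]
```

View pics/s2.png

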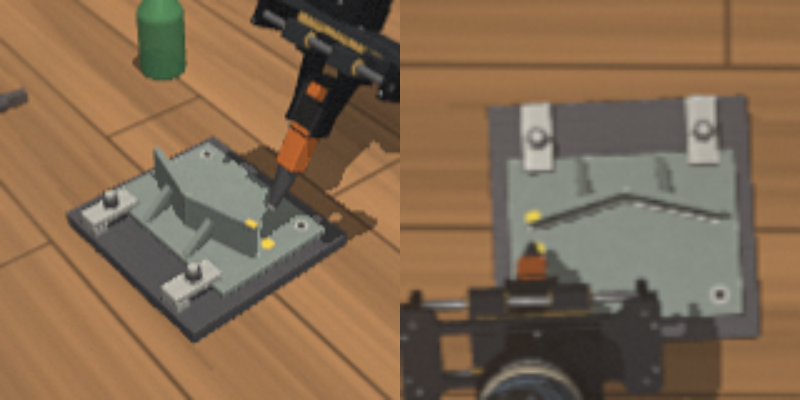

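The left half shows the pen leaning over the plate at (275,190), about 2 cm up and in front of the left seam end. But the wrist is near-singular (q5≈0.14) and q6 is at its limit. The ball is axisymmetric, so I'll spin 90° about the pen axis and lean 20° instead.

```bash
cat >> h.py <<'E'
TILT=np.radians(20); SPIN=R.from_euler('z',np.pi/2)
def ball_tcp(b,tilt=TILT):
    r=ori(BYAW,tilt)*SPIN; return BR+RB.apply(b)-r.apply([0,0,L-.005]),r
E
python3 - <<'E'
from h import *
p,r=ball_tcp(START+[-.03,0,.05]);print(r.as_matrix().round(2))
row(p,r)
E
```

```text
[[-0.05  0.94  0.34]
 [ 1.    0.05  0.02]
 [-0.    0.34 -0.94]]
t 5.35 row [-0.741 -0.093 -0.077] [0.1204 0.1272 1.569 ]
```

Call:
move_arm([
  [[-0.07, 0, -0.2, 0.012, 0.0127, 0.157], [-0.15, -0.02, -0.3, 0.024, 0.0254, 0.314], [-0.22, -0.03, -0.3, 0.036, 0.038, 0.47], [-0.3, -0.04, -0.3, 0.048, 0.051, 0.628], [-0.37, -0.05, -0.3, 0.06, 0.064, 0.785], [-0.44, -0.06, -0.3, 0.072, 0.076, 0.942], [-0.52, -0.07, -0.3, 0.084, 0.089, 1.1], [-0.59, -0.08, -0.2, 0.096, 0.102, 1.255], [-0.67, -0.09, -0.1, 0.108, 0.114, 1.412], [-0.741, -0.093, -0.077, 0.12, 0.127, 1.569], [-0.741, -0.093, -0.077, 0.12, 0.127, 1.569], [-0.741, -0.093, -0.077, 0.12, 0.127, 1.569]],
])

```text
time: 6.85
position: [0.4291, 0.0411, 0.3378]
tool_rot: [0.677, 0.715, 0.126, 0.12]
ft_force: [0.9, -0.0, -0.6]
grip_width: 0.0238
grip_force: 50.0
```

Call:
move_arm([
  [[0, 0, 0, 0, 0, 0], [0, 0, 0, 0, 0, 0]],
])

```text
time: 7.1
position: [0.4292, 0.0409, 0.3377]
tool_rot: [0.678, 0.714, 0.126, 0.119]
ft_force: [0.5, 0.2, -1.6]
grip_width: 0.0233
grip_force: 50.0
```

```bash
python3 - <<'E'
from h import *
p,r=ball_tcp(START+[-.03,0,.05])
P=[];F=[]
for i in range(4):
    c=camera('scene');o=get_obs();P.append(o['position']);F.append(o['ft_force'])
print('des',p,np.round(P,4),np.round(F,2), o['q'].round(3))
row(p,r)
im=cv2.resize(c['pixels'][130:290,230:430],None,fx=4,fy=4-.25,interpolation=cv2.INTER_CUBIC);cv2.imwrite('pics/s3.png',im)
q=[BR+RB.apply(x) for x in (START+[-.03,0,.05],START)]
print(proj(c,q))
E
```

```text
des [0.42926586 0.04134214 0.33784464] [[0.4292 0.0409 0.3377]
 [0.4293 0.0409 0.3376]
 [0.4293 0.0408 0.3376]
 [0.4293 0.0408 0.3376]] [[-0.12 -0.52 -1.02]
 [-0.22 -0.42 -1.18]
 [ 0.36 -0.24 -1.54]
 [ 0.39 -0.08 -0.85]] [-0.19   0.356  2.078  0.227  0.377 -0.438]
t 7.3 row [ 0.013  0.001 -0.005] [ 0.0002  0.0001 -0.0029]
[[341.14005348 208.8468478 ]
 [332.07258643 228.13630546]]
```

View pics/s3.png

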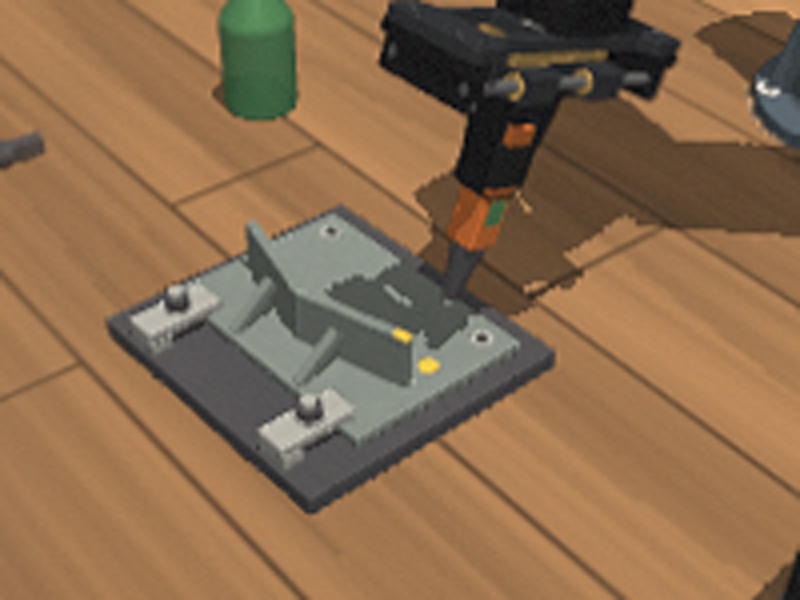

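Tip at crop (452,297), i.e. pixel (343,209), versus (341,209) predicted, so calibration agrees. Joints are comfortable now. Going to hover.

Call:
move_arm([
  [[0.01, 0.03, 0.4, 0, 0, 0], [0.01, 0.06, 0.8, 0, 0, 0], [0.01, 0.09, 1.1, 0, 0, 0], [0.01, 0.115, 1.25, 0, 0, 0], [0.01, 0.115, 1.29, 0, 0, 0], [0.01, 0.115, 1.29, 0, 0, 0], [0.01, 0.115, 1.29, 0, 0, 0]],
])

```text
time: 8.18
position: [0.4512, 0.0424, 0.2911]
tool_rot: [0.678, 0.714, 0.126, 0.12]
ft_force: [0.6, -0.4, -0.8]
grip_width: 0.0235
grip_force: 50.0
```

```bash
cat >> h.py <<'E'
def feel(n=6):
    P=[];F=[]
    for i in range(n):
        c=camera('scene');o=get_obs();P.append(o['position']);F.append(o['ft_force'])
    P=np.mean(P,0);F=np.array(F)
    r=R.from_quat(o['tool_rot'])
    b=RB.inv().apply(P+r.apply([0,0,L-.005])-BR)
    FB=RB.inv().apply(F)
    print('t',round(o['time'],2),'ball mm',(b*1e3).round(2),'F brk',FB.mean(0).round(2),'sd',FB.std(0).round(2),'tool z brk',RB.inv().apply(r.apply([0,0,1])).round(4),'M',o['moment'].round(3))
    return c
E
python3 -c "
from h import *
print(START*1e3);feel(6)"
```

```text
[ 9.46484726 75.97997088 33.        ]
t 8.47 ball mm [ 1.61 75.83 36.2 ] F brk [-0.26  0.03 -1.19] sd [0.3  0.22 0.63] tool z brk [ 3.425e-01 -1.000e-04 -9.395e-01] M [-0.147  0.332  0.003]
```

Call:
move_arm([
  [[0, -0.009, 0.0235, 0, 0, 0], [0, -0.017, 0.047, 0, 0, 0], [0, -0.017, 0.047, 0, 0, 0]],
])

```text
time: 8.85
position: [0.4513, 0.0424, 0.2886]
tool_rot: [0.678, 0.714, 0.126, 0.119]
ft_force: [0.8, -0.3, -0.5]
grip_width: 0.0237
grip_force: 50.0
```

Call:
move_arm([
  [[0, -0.005, 0.0125, 0, 0, 0], [0, -0.005, 0.0125, 0, 0, 0]],
])

```text
time: 9.1
position: [0.4513, 0.0424, 0.2881]
tool_rot: [0.678, 0.714, 0.126, 0.119]
ft_force: [0.9, -0.3, -0.6]
grip_width: 0.0239
grip_force: 50.0
```

Call:
move_arm([
  [[0, -0.005, 0.0125, 0, 0, 0], [0, -0.005, 0.0125, 0, 0, 0]],
])

```text
time: 9.35
position: [0.4512, 0.0424, 0.2878]
tool_rot: [0.678, 0.714, 0.126, 0.119]
ft_force: [-0.2, -0.8, 1.0]
grip_width: 0.0237
grip_force: 50.0
```

```bash
python3 -c "
from h import *
feel(5)"
```

```text
t 9.6 ball mm [ 1.6  75.84 32.98] F brk [-0.79  0.23  1.33] sd [0.63 0.72 0.62] tool z brk [ 3.425e-01 -1.000e-04 -9.395e-01] M [-0.103  0.293 -0.007]
```

Call:
move_arm([
  [[0, 0.03, 0.011, 0, 0, 0], [0, 0.06, 0.022, 0, 0, 0], [0, 0.09, 0.033, 0, 0, 0], [0, 0.12, 0.044, 0, 0, 0], [0, 0.15, 0.055, 0, 0, 0], [0, 0.15, 0.055, 0, 0, 0]],
])

```text
time: 10.35
position: [0.458, 0.0427, 0.2877]
tool_rot: [0.678, 0.714, 0.127, 0.12]
ft_force: [-0.2, -0.0, 2.0]
grip_width: 0.0241
grip_force: 50.0
```

Call:
move_arm([
  [[0, 0.0118, 0.0043, 0, 0, 0], [0, 0.0118, 0.0043, 0, 0, 0]],
])

```text
time: 10.6
position: [0.4582, 0.0428, 0.2877]
tool_rot: [0.678, 0.714, 0.126, 0.119]
ft_force: [-2.0, 0.3, 2.8]
grip_width: 0.0238
grip_force: 50.0
```

```bash
python3 -c "
from h import *
feel(5)"
```

```text
t 10.85 ball mm [ 8.59 75.77 32.89] F brk [-0.95  0.73  2.91] sd [0.44 0.3  0.44] tool z brk [ 3.425e-01 -2.000e-04 -9.395e-01] M [0.024 0.19  0.026]
```

Call:
move_arm([
  [[0, 0.0118, 0.0043, 0, 0, 0], [0, 0.0118, 0.0043, 0, 0, 0]],
])

```text
time: 11.1
position: [0.4586, 0.0428, 0.2877]
tool_rot: [0.678, 0.714, 0.126, 0.119]
ft_force: [-1.6, 0.5, 3.1]
grip_width: 0.0237
grip_force: 50.0
```

```bash
python3 -c "
from h import *
feel(5)"
```

```text
t 11.35 ball mm [ 8.8  75.86 32.82] F brk [-2.08  0.04  4.31] sd [0.44 0.41 0.37] tool z brk [ 0.3421 -0.     -0.9397] M [-0.114  0.363 -0.048]
```

Call:
move_arm([
  [[0, 0.011, -0.0013, 0, 0, 0], [0, 0.011, -0.0013, 0, 0, 0]],
])

```text
time: 11.6
position: [0.4591, 0.0428, 0.2878]
tool_rot: [0.678, 0.714, 0.126, 0.119]
ft_force: [-1.0, -0.1, 1.9]
grip_width: 0.024
grip_force: 50.0
```

```bash
python3 -c "
from h import *
feel(5)"
```

```text
t 11.85 ball mm [ 9.39 75.83 32.94] F brk [-0.82  0.16  2.18] sd [0.41 0.46 0.76] tool z brk [ 0.3422 -0.     -0.9396] M [0.003 0.253 0.053]
```

Call:
move_arm([
  [[0, 0.0118, 0.0043, 0, 0, 0], [0, 0.0118, 0.0043, 0, 0, 0]],
])

```text
time: 12.1
position: [0.4595, 0.0428, 0.2878]
tool_rot: [0.678, 0.714, 0.126, 0.119]
ft_force: [-1.5, -0.1, 2.4]
grip_width: 0.0235
grip_force: 50.0
```

```bash
python3 -c "
from h import *
feel(5)"
```

```text
t 12.35 ball mm [ 9.73 75.86 32.95] F brk [-1.09 -0.15  1.54] sd [0.17 0.52 0.69] tool z brk [ 0.342   0.     -0.9397] M [-0.04   0.423  0.044]
```

Call:
move_arm([
  [[0, 0.0118, 0.0043, 0, 0, 0], [0, 0.0118, 0.0043, 0, 0, 0]],
])

```text
time: 12.6
position: [0.4597, 0.0429, 0.2878]
tool_rot: [0.678, 0.714, 0.126, 0.119]
ft_force: [-2.3, -1.5, 2.7]
grip_width: 0.0241
grip_force: 50.0
```

```bash
python3 -c "
from h import *
feel(4)"
```

```text
t 12.8 ball mm [ 9.85 75.94 32.9 ] F brk [-3.07 -0.37  3.34] sd [0.27 0.64 0.17] tool z brk [ 3.415e-01  2.000e-04 -9.399e-01] M [-0.265  0.732 -0.051]
```

Call:
move_arm([
  [[0, 0.0118, 0.0043, 0, 0, 0], [0, 0.0118, 0.0043, 0, 0, 0]],
])

```text
time: 13.05
position: [0.46, 0.043, 0.2878]
tool_rot: [0.678, 0.714, 0.126, 0.119]
ft_force: [-4.5, -1.8, 6.5]
grip_width: 0.0236
grip_force: 50.0
```

```bash
python3 -c "
from h import *
feel(4)"
```

```text
t 13.25 ball mm [ 9.99 76.   32.85] F brk [-4.87 -1.24  4.95] sd [0.31 0.15 0.54] tool z brk [ 3.410e-01  3.000e-04 -9.401e-01] M [-0.397  0.923 -0.109]
```

Call:
move_arm([
  [[-0.05, 0.0142, 0.0, 0, 0, 0], [-0.11, 0.0292, 0.0055, 0, 0, 0], [-0.17, 0.0445, 0.011, 0, 0, 0], [-0.23, 0.0596, 0.0164, 0, 0, 0]],
])

```text
time: 13.75
position: [0.463, 0.0341, 0.2878]
tool_rot: [0.678, 0.714, 0.126, 0.118]
ft_force: [-4.2, 3.3, 4.1]
grip_width: 0.0237
grip_force: 50.0
```

```bash
cat >> h.py <<'E'
def leg(n=4):
    c=feel(n)
E
python3 -c "
from h import *
feel(4)"
```

```text
t 13.95 ball mm [12.6  66.59 32.88] F brk [-4.49  0.02  3.77] sd [0.49 0.32 0.38] tool z brk [ 3.411e-01  1.000e-04 -9.400e-01] M [-0.263  1.166 -0.026]
```

Call:
move_arm([
  [[-0.06, 0.015, 0.0053, 0, 0, 0], [-0.12, 0.03, 0.0106, 0, 0, 0], [-0.18, 0.045, 0.016, 0, 0, 0], [-0.24, 0.06, 0.0215, 0, 0, 0], [-0.3, 0.075, 0.027, 0, 0, 0], [-0.36, 0.0902, 0.0323, 0, 0, 0]],
])

```text
time: 14.7
position: [0.4675, 0.02, 0.2879]
tool_rot: [0.678, 0.714, 0.126, 0.118]
ft_force: [-4.3, 2.1, 5.0]
grip_width: 0.0237
grip_force: 50.0
```

```bash
python3 -c "
from h import *
feel(3)"
```

```text
t 14.85 ball mm [16.42 52.28 32.89] F brk [-5.24  0.05  3.68] sd [0.16 0.11 0.43] tool z brk [ 3.411e-01  2.000e-04 -9.400e-01] M [-0.125  1.167  0.003]
```

Call:
move_arm([
  [[-0.06, 0.0146, 0.0052, 0, 0, 0], [-0.12, 0.0292, 0.0104, 0, 0, 0], [-0.18, 0.0438, 0.0156, 0, 0, 0], [-0.24, 0.0584, 0.0208, 0, 0, 0], [-0.3, 0.073, 0.026, 0, 0, 0], [-0.36, 0.0876, 0.0312, 0, 0, 0], [-0.42, 0.1022, 0.0364, 0, 0, 0], [-0.48, 0.1168, 0.0416, 0, 0, 0]],
])

```text
time: 15.85
position: [0.4737, 0.0008, 0.2878]
tool_rot: [0.678, 0.714, 0.126, 0.119]
ft_force: [-4.6, 2.3, 3.5]
grip_width: 0.0235
grip_force: 50.0
```

```bash
python3 -c "
from h import *
feel(3)"
```

```text
t 16.0 ball mm [21.71 32.63 32.97] F brk [-5.08 -0.46  2.51] sd [0.5  0.16 1.  ] tool z brk [ 3.418e-01 -5.000e-04 -9.398e-01] M [-0.255  1.309 -0.024]
```

Call:
move_arm([
  [[-0.06, 0.0146, 0.0056, 0, 0, 0], [-0.12, 0.0292, 0.0112, 0, 0, 0], [-0.18, 0.0438, 0.0168, 0, 0, 0], [-0.24, 0.0583, 0.0225, 0, 0, 0], [-0.3, 0.0729, 0.0281, 0, 0, 0], [-0.36, 0.0874, 0.0338, 0, 0, 0], [-0.42, 0.102, 0.0394, 0, 0, 0], [-0.48, 0.1165, 0.045, 0, 0, 0]],
])

```text
time: 17.0
position: [0.4798, -0.0181, 0.2878]
tool_rot: [0.678, 0.714, 0.126, 0.119]
ft_force: [-4.6, 0.9, 3.0]
grip_width: 0.0238
grip_force: 50.0
```

```bash
python3 -c "
from h import *
feel(4)"
```

```text
t 17.2 ball mm [26.88 13.34 33.  ] F brk [-4.78 -0.56  1.79] sd [0.45 0.24 0.28] tool z brk [ 3.422e-01 -6.000e-04 -9.396e-01] M [-0.29   1.319 -0.074]
```

Call:
move_arm([
  [[-0.06, 0.014, 0.0065, 0, 0, 0], [-0.12, 0.028, 0.013, 0, 0, 0], [-0.18, 0.042, 0.0195, 0, 0, 0], [-0.24, 0.056, 0.026, 0, 0, 0], [-0.308, 0.072, 0.033, 0, 0, 0]],
])

```text
time: 17.82
position: [0.4836, -0.03, 0.2878]
tool_rot: [0.678, 0.714, 0.127, 0.119]
ft_force: [-5.0, 3.0, 3.3]
grip_width: 0.0238
grip_force: 50.0
```

```bash
python3 -c "
from h import *
feel(4)"
```

```text
t 18.02 ball mm [30.12  1.21 32.96] F brk [-5.21  0.11  2.65] sd [0.08 0.06 0.63] tool z brk [ 3.425e-01 -4.000e-04 -9.395e-01] M [-0.115  1.278  0.041]
```

Call:
move_arm([
  [[-0.06, -0.001, 0.0005, 0, 0, 0], [-0.12, -0.017, -0.0045, 0, 0, 0], [-0.18, -0.0325, -0.01, 0, 0, 0], [-0.24, -0.048, -0.0152, 0, 0, 0]],
])

```text
time: 18.52
position: [0.4828, -0.0405, 0.2878]
tool_rot: [0.678, 0.714, 0.127, 0.12]
ft_force: [-0.8, 2.0, 1.2]
grip_width: 0.024
grip_force: 50.0
```

```bash
python3 -c "
from h import *
feel(4)"
```

```text
t 18.73 ball mm [28.97 -9.25 33.13] F brk [-0.33 -0.65 -0.52] sd [0.2  0.75 0.37] tool z brk [ 0.344  -0.0016 -0.939 ] M [-0.164  0.375 -0.032]
```

Call:
move_arm([
  [[0, 0.008, 0.008, 0, 0, 0], [0, 0.008, 0.008, 0, 0, 0]],
])

```text
time: 18.98
position: [0.483, -0.0403, 0.2877]
tool_rot: [0.678, 0.714, 0.126, 0.12]
ft_force: [-0.5, -1.5, 1.4]
grip_width: 0.0239
grip_force: 50.0
```

```bash
python3 -c "
from h import *
c=feel(4)
im=cv2.resize(c['pixels'][150:270,250:410],None,fx=5,fy=5,interpolation=cv2.INTER_CUBIC);cv2.imwrite('pics/s4.png',im)"
```

```text
t 19.18 ball mm [29.09 -8.63 32.98] F brk [-0.42 -1.4   1.5 ] sd [0.44 0.19 0.81] tool z brk [ 0.3435 -0.001  -0.9391] M [-0.351  0.171 -0.166]
```

View pics/s4.png

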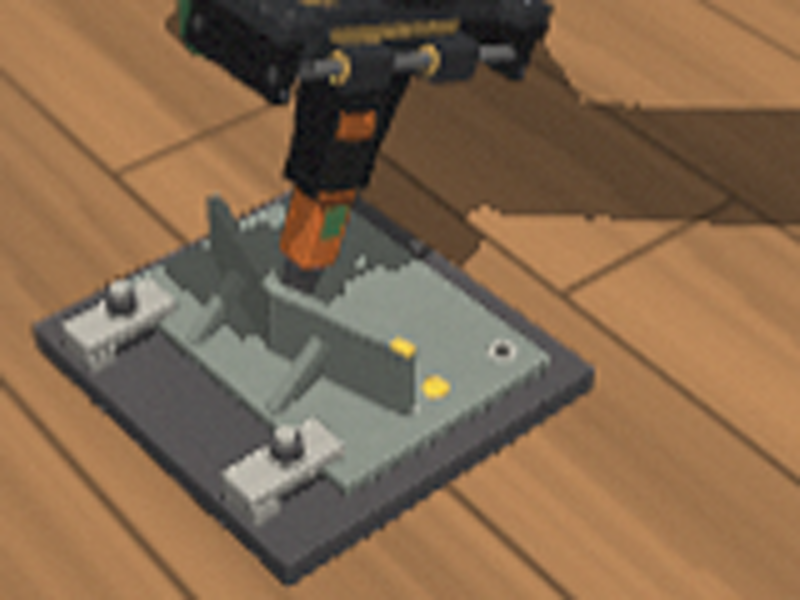

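The pen tip is behind the upright right of the bend (crop ~300,270). Pose looks normal, but the upright contact was lost, so I'm feeling forward.

Call:
move_arm([
  [[0, 0.01, 0.0035, 0, 0, 0], [0, 0.019, 0.007, 0, 0, 0], [0, 0.019, 0.007, 0, 0, 0]],
])

```text
time: 19.55
position: [0.4834, -0.04, 0.2876]
tool_rot: [0.678, 0.714, 0.126, 0.12]
ft_force: [-2.2, -2.0, 5.5]
grip_width: 0.0236
grip_force: 50.0
```

```bash
python3 -c "
from h import *
c=feel(4)"
```

```text
t 19.75 ball mm [29.29 -8.32 32.81] F brk [-2.89 -1.87  5.12] sd [0.37 0.65 0.24] tool z brk [ 3.427e-01 -4.000e-04 -9.395e-01] M [-0.553  0.435 -0.172]
```

```bash
python3 - <<'E'
from h import *
c=dict(np.load('scene.npz'))
ax=np.array([-.3425,0,.9395])
for nm,b,im,(x0,y0,fx,fy) in (('s3',START+[-.03,0,.05],'pics/s3.png',(230,130,4,3.75)),('s4',np.array([.02909,-.00863,.033]),'pics/s4.png',(250,150,5,5))):
    q=[BR+RB.apply(b+ax*k) for k in(-.005,.045,.0807)]
    print(nm,[((p-[x0,y0])*[fx,fy]).round(0) for p in proj(c,q)])
    g=cv2.cvtColor(cv2.imread(im),cv2.COLOR_BGR2HSV);m=cv2.inRange(g,(4,140,80),(16,255,255))
    k,l,st,ce=cv2.connectedComponentsWithStats(m)
    for i in range(1,k):
        if st[i,4]>150: print(st[i],ce[i].round(0))
E
```

```text
s3 [array([442., 302.]), array([465., 238.]), array([481., 191.])]
[503 123  32  25 610] [519. 135.]
[ 446  184   59   67 2273] [472. 222.]
[484 187  30  13 242] [498. 192.]
s4 [array([278., 332.]), array([300., 253.]), array([317., 194.])]
[337 111  39  29 909] [356. 126.]
[ 280  187   76   83 3398] [311. 229.]
```

Call:
move_arm([
  [[-0.04, 0.002, -0.006, 0, 0, 0], [-0.08, 0.002, -0.006, 0, 0, 0], [-0.12, 0.002, -0.006, 0, 0, 0]],
])

```text
time: 20.12
position: [0.4834, -0.044, 0.2877]
tool_rot: [0.678, 0.714, 0.127, 0.118]
ft_force: [-1.1, 4.9, 6.3]
grip_width: 0.0235
grip_force: 50.0
```

```bash
python3 -c "
from h import *
c=feel(4)"
```

```text
t 20.32 ball mm [ 28.48 -11.79  32.71] F brk [-1.54  2.92  6.29] sd [0.21 0.24 0.37] tool z brk [ 0.3409  0.0019 -0.9401] M [0.601 0.103 0.274]
```

Call:
move_arm([
  [[-0.03, 0.008, -0.01, 0, 0, 0], [-0.06, 0.011, -0.01, 0, 0, 0], [-0.08, 0.011, -0.01, 0, 0, 0]],
])

```text
time: 20.7
position: [0.4833, -0.0472, 0.2879]
tool_rot: [0.678, 0.714, 0.126, 0.117]
ft_force: [-2.3, 5.6, 6.2]
grip_width: 0.0236
grip_force: 50.0
```

```bash
python3 -c "
from h import *
c=feel(4)"
```

```text
t 20.9 ball mm [ 27.84 -14.67  32.74] F brk [-2.51  4.2   6.14] sd [0.27 0.2  0.53] tool z brk [ 0.3394  0.0026 -0.9406] M [1.005 0.408 0.433]
```

Call:
move_arm([
  [[-0.03, -0.002, -0.012, 0, 0, 0], [-0.06, -0.009, -0.015, 0, 0, 0], [-0.09, -0.016, -0.018, 0, 0, 0], [-0.12, -0.023, -0.021, 0, 0, 0]],
])

```text
time: 21.4
position: [0.4822, -0.0523, 0.288]
tool_rot: [0.678, 0.714, 0.126, 0.117]
ft_force: [-3.2, 4.8, 3.0]
grip_width: 0.0235
grip_force: 50.0
```

```bash
python3 -c "
from h import *
c=feel(4)"
```

```text
t 21.6 ball mm [ 26.47 -20.11  32.9 ] F brk [-4.04  3.11  3.42] sd [0.28 0.53 0.39] tool z brk [ 0.3391  0.0018 -0.9408] M [0.694 0.936 0.315]
```

Call:
move_arm([
  [[-0.06, -0.015, -0.0055, 0, 0, 0], [-0.12, -0.03, -0.011, 0, 0, 0], [-0.18, -0.0455, -0.0165, 0, 0, 0], [-0.24, -0.0605, -0.022, 0, 0, 0]],
])

```text
time: 22.1
position: [0.4802, -0.0621, 0.288]
tool_rot: [0.678, 0.714, 0.126, 0.117]
ft_force: [-3.1, 5.2, 2.4]
grip_width: 0.0235
grip_force: 50.0
```

```bash
python3 -c "
from h import *
c=feel(4)"
```

```text
t 22.3 ball mm [ 23.86 -29.95  32.9 ] F brk [-4.65  1.91  3.5 ] sd [0.32 0.68 0.66] tool z brk [ 0.3392  0.0014 -0.9407] M [0.475 1.051 0.254]
```

Call:
move_arm([
  [[-0.06, -0.0153, -0.0055, 0, 0, 0], [-0.12, -0.0306, -0.011, 0, 0, 0], [-0.18, -0.0459, -0.0166, 0, 0, 0], [-0.24, -0.0612, -0.0222, 0, 0, 0], [-0.3, -0.0765, -0.0278, 0, 0, 0], [-0.36, -0.0918, -0.0334, 0, 0, 0]],
])

```text
time: 23.05
position: [0.4771, -0.0767, 0.288]
tool_rot: [0.678, 0.714, 0.126, 0.117]
ft_force: [-3.1, 4.7, 2.7]
grip_width: 0.0236
grip_force: 50.0
```

```bash
python3 -c "
from h import *
c=feel(4)"
```

```text
t 23.25 ball mm [ 19.96 -44.4   32.91] F brk [-4.58  1.94  3.62] sd [0.77 0.27 0.31] tool z brk [ 0.3393  0.0013 -0.9407] M [0.462 1.128 0.172]
```

Steady. Continue with the same slope.

Call:
move_arm([
  [[-0.06, -0.0153, -0.0055, 0, 0, 0], [-0.12, -0.0306, -0.011, 0, 0, 0], [-0.18, -0.0459, -0.0166, 0, 0, 0], [-0.24, -0.0612, -0.0222, 0, 0, 0], [-0.3, -0.0765, -0.0278, 0, 0, 0], [-0.36, -0.0918, -0.0334, 0, 0, 0]],
])

```text
time: 24.0
position: [0.4739, -0.0913, 0.288]
tool_rot: [0.678, 0.714, 0.126, 0.117]
ft_force: [-2.4, 4.0, 2.1]
grip_width: 0.0238
grip_force: 50.0
```

```bash
python3 -c "
from h import *
c=feel(3);print(get_obs()['q'])"
```

```text
t 24.15 ball mm [ 16.12 -58.76  32.91] F brk [-4.31  2.25  2.99] sd [0.44 0.59 0.64] tool z brk [ 0.3395  0.0014 -0.9406] M [0.426 1.207 0.183]
[-0.46802198  0.51119255  1.99581117  0.48810328  0.37223612 -0.95257667]
```

Call:
move_arm([
  [[-0.06, -0.0152, -0.0052, 0, 0, 0], [-0.12, -0.0304, -0.0105, 0, 0, 0], [-0.18, -0.0456, -0.0158, 0, 0, 0], [-0.24, -0.0609, -0.021, 0, 0, 0], [-0.3, -0.0762, -0.0264, 0, 0, 0], [-0.36, -0.0915, -0.0317, 0, 0, 0], [-0.42, -0.1068, -0.037, 0, 0, 0]],
])

```text
time: 25.02
position: [0.4703, -0.1083, 0.288]
tool_rot: [0.678, 0.714, 0.126, 0.117]
ft_force: [-3.4, 4.4, 2.6]
grip_width: 0.0241
grip_force: 50.0
```

```bash
python3 -c "
from h import *
c=feel(4)
im=cv2.resize(c['pixels'][140:260,220:380],None,fx=5,fy=5,interpolation=cv2.INTER_CUBIC);cv2.imwrite('pics/s5.png',im)
q=[BR+RB.apply(np.array([.0116,-.0753,.028]))];print((proj(c,q)-[220,140])*5)"
```

```text
t 25.23 ball mm [ 11.64 -75.49  32.9 ] F brk [-4.2   2.74  3.5 ] sd [0.6  0.38 0.15] tool z brk [ 0.3397  0.0015 -0.9405] M [0.564 1.061 0.32 ]
[[381.40670691 306.81162593]]
```

View pics/s5.png

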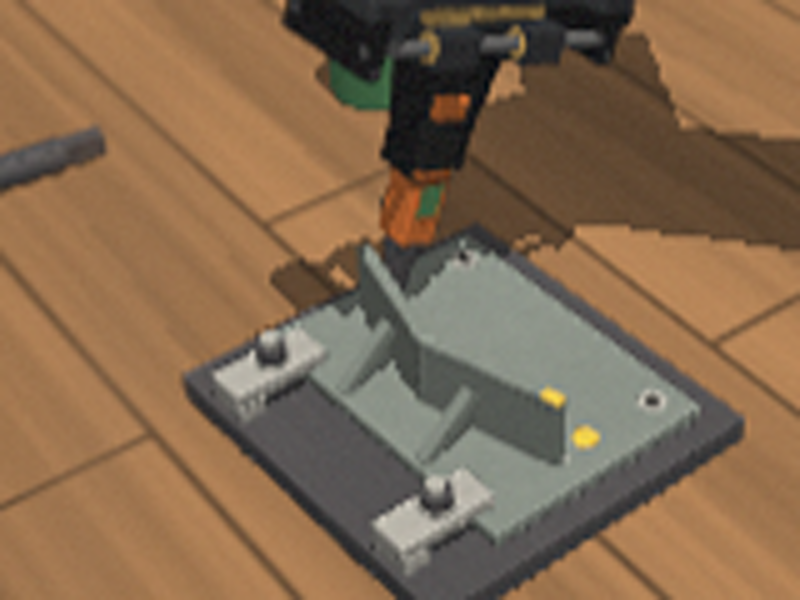

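The pen is near the right-hand end, nose passing crop (400,280) with the tip hidden behind the upright. Three more millimetres to be safely at the finish.

Call:
move_arm([
  [[-0.035, -0.009, -0.0032, 0, 0, 0], [-0.07, -0.0177, -0.0064, 0, 0, 0], [-0.07, -0.0177, -0.0064, 0, 0, 0]],
])

```text
time: 25.6
position: [0.4697, -0.1113, 0.288]
tool_rot: [0.678, 0.714, 0.126, 0.118]
ft_force: [-4.7, 2.9, 2.4]
grip_width: 0.0237
grip_force: 50.0
```

```bash
python3 -c "
from h import *
c=feel(4);print(START)"
```

```text
t 25.8 ball mm [ 10.91 -78.09  32.9 ] F brk [-3.42  3.09  3.63] sd [0.21 0.36 0.33] tool z brk [ 0.3397  0.0019 -0.9405] M [0.7   0.985 0.309]
[0.00946485 0.07597997 0.033     ]
```

Call:
move_arm([
  [[0, -0.045, -0.096, 0, 0, 0], [0, -0.1, -0.25, 0, 0, 0], [0, -0.05, -0.7, 0, 0, 0], [0, 0.04, -1.3, 0, 0, 0], [0, 0.04, -1.58, 0, 0, 0], [0, 0.04, -1.58, 0, 0, 0]],
])

```text
time: 26.55
position: [0.4505, -0.113, 0.3493]
tool_rot: [0.678, 0.714, 0.127, 0.121]
ft_force: [-0.0, 0.3, -1.1]
grip_width: 0.0237
grip_force: 50.0
```

```bash
python3 - <<'E'
from h import *
c=feel(5);o=get_obs();r=R.from_quat(o['tool_rot'])
p=o['position']
tip=p+r.apply([0,0,L]);print('q',o['q'].round(3),'tip pred',tip,proj(c,tip))
v,u=np.mgrid[0:400,0:640];W=world(c,np.c_[u.ravel(),v.ravel()]).reshape(400,640,3)
X=r.inv().apply((W-p).reshape(-1,3)); m=(np.hypot(X[:,0],X[:,1])<.025)&(X[:,2]>.18)&(X[:,2]<.28)
X=X[m]
for a in np.arange(.18,.28,.01):
    s=X[(X[:,2]>=a)&(X[:,2]<a+.01)]
    if len(s): print(round(a,3),len(s),'x',(s[:,0].min()*1e3).round(1),(s[:,0].max()*1e3).round(1),'y',(s[:,1].min()*1e3).round(1),(s[:,1].max()*1e3).round(1),'zmax',s[:,2].max().round(4))
t=proj(c,tip)[0].astype(int);im=cv2.resize(c['pixels'][t[1]-50:t[1]+25,t[0]-50:t[0]+50],None,fx=8,fy=8,interpolation=cv2.INTER_CUBIC);cv2.imwrite('pics/s6.png',im);print('origin',t-[50,50])
E
```

```text
t 26.8 ball mm [ -8.02 -78.8   93.1 ] F brk [-0.18  0.02 -0.86] sd [0.17 0.46 0.6 ] tool z brk [ 3.412e-01  6.000e-04 -9.400e-01] M [-0.095  0.311  0.047]
q [-0.539  0.373  1.986  0.392  0.524 -0.905] tip pred [ 0.54448229 -0.10733885  0.08810359] [[299.61652937 181.61424592]]
0.18 41 x -9.0 15.5 y -22.6 20.6 zmax 0.1892
0.19 40 x -9.5 15.6 y -11.2 12.5 zmax 0.2
0.2 43 x -7.6 15.3 y -10.7 13.6 zmax 0.2099
0.21 41 x -8.8 15.9 y -11.9 13.2 zmax 0.2199
0.22 27 x -6.1 14.4 y -9.3 12.8 zmax 0.2289
0.23 22 x -3.6 12.4 y -3.8 10.5 zmax 0.2398
0.24 20 x -4.0 10.8 y -4.8 7.7 zmax 0.2488
0.25 16 x -0.2 10.9 y -1.2 8.7 zmax 0.2599
0.26 13 x -1.5 8.1 y -4.1 5.5 zmax 0.2697
0.27 3 x 1.8 7.0 y -5.4 2.4 zmax 0.2733
origin [249 131]
```

View pics/s6.png

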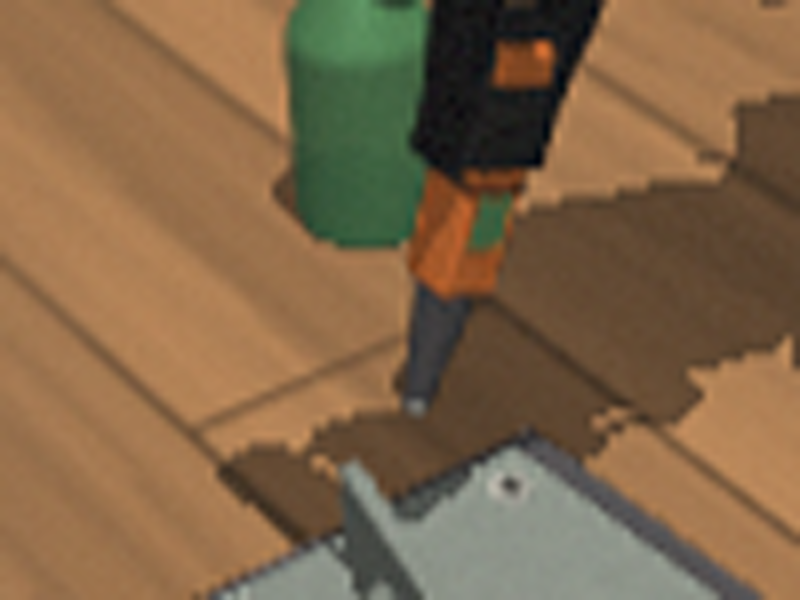

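Ball tip at crop (415,405), i.e. pixel (301,182), against (299.6,181.6) predicted. So the pen sits about 3 mm off along tool x, as in the earlier view: no slip since then, and the tip covered both ends. Returning to the stand.

```bash
python3 - <<'E'
from h import *
from scipy.spatial.transform import Slerp
o=get_obs();p=o['position'];r=R.from_quat(o['tool_rot'])
pf=np.array([.4617,.3525,.2862+.13]);rf=ori(SYAW)
S=Slerp([0,1],R.concatenate([r,rf]))
print(np.degrees((r.inv()*rf).magnitude()))
for k in np.linspace(1/12,1,12):
    e=k; q=p+(pf-p)*e; q[2]=p[2]+(pf-p)[2]*min(1,2*e)
    rr=S(e); print(np.r_[r.inv().apply(q-p)/.04,(r.inv()*rr).as_rotvec()].round(2).tolist(), q.round(3),(q+rr.apply([0,0,L])).round(3))
E
```

```text
95.79550777185806
[0.97, 0.17, -0.24, 0.02, 0.02, -0.14] [ 0.451 -0.074  0.359] [ 0.539 -0.063  0.097]
[1.93, 0.33, -0.48, 0.04, 0.05, -0.27] [ 0.452 -0.035  0.371] [ 0.533 -0.019  0.107]
[2.9, 0.5, -0.73, 0.07, 0.07, -0.41] [0.453 0.004 0.382] [0.526 0.023 0.116]
[3.87, 0.66, -0.97, 0.09, 0.09, -0.54] [0.454 0.042 0.393] [0.518 0.065 0.126]
[4.84, 0.83, -1.21, 0.11, 0.12, -0.68] [0.455 0.081 0.405] [0.51  0.105 0.135]
[5.8, 0.99, -1.45, 0.13, 0.14, -0.81] [0.456 0.12  0.416] [0.503 0.144 0.145]
[6.77, 1.06, -1.42, 0.16, 0.17, -0.95] [0.457 0.159 0.416] [0.495 0.181 0.144]
[7.74, 1.13, -1.4, 0.18, 0.19, -1.08] [0.458 0.197 0.416] [0.487 0.218 0.142]
[8.7, 1.2, -1.37, 0.2, 0.21, -1.22] [0.459 0.236 0.416] [0.48  0.253 0.141]
[9.67, 1.26, -1.34, 0.22, 0.24, -1.35] [0.46  0.275 0.416] [0.473 0.287 0.141]
[10.63, 1.33, -1.32, 0.24, 0.26, -1.49] [0.461 0.314 0.416] [0.467 0.32  0.14 ]
[11.6, 1.4, -1.29, 0.27, 0.28, -1.63] [0.462 0.353 0.416] [0.462 0.353 0.14 ]
```

Call:
move_arm([
  [[0.5, 0.17, -0.5, 0.02, 0.02, -0.1], [1.6, 0.33, -0.8, 0.04, 0.05, -0.25], [2.8, 0.5, -1.0, 0.07, 0.07, -0.4], [3.87, 0.66, -1.2, 0.09, 0.09, -0.54], [4.84, 0.83, -1.3, 0.11, 0.12, -0.68], [5.8, 0.99, -1.45, 0.13, 0.14, -0.81], [6.77, 1.06, -1.42, 0.16, 0.17, -0.95], [7.74, 1.13, -1.4, 0.18, 0.19, -1.08], [8.7, 1.2, -1.37, 0.2, 0.21, -1.22], [9.67, 1.26, -1.34, 0.22, 0.24, -1.35], [10.63, 1.33, -1.32, 0.24, 0.26, -1.49], [11.6, 1.4, -1.29, 0.27, 0.28, -1.63]],
])

```text
time: 28.3
position: [0.4616, 0.3539, 0.4155]
tool_rot: [-0.066, 0.998, -0.004, 0.0]
ft_force: [1.0, 0.4, -1.7]
grip_width: 0.0236
grip_force: 50.0
```

Call:
move_arm([
  [[0, 0, 0, 0, 0, 0], [0, 0, 0, 0, 0, 0], [0, 0, 0, 0, 0, 0], [0, 0, 0, 0, 0, 0]],
])

```text
time: 28.8
position: [0.4618, 0.3516, 0.4166]
tool_rot: [-0.063, 0.998, -0.003, 0.001]
ft_force: [0.2, -0.0, -0.4]
grip_width: 0.0236
grip_force: 50.0
```

```bash
python3 - <<'E'
from h import *
row([.4617,.3525,.4162],ori(SYAW));T=camera('top');c=camera('scene');row([.4617,.3525,.4162],ori(SYAW))
o=get_obs();r=R.from_quat(o['tool_rot']);p=o['position'];tip=p+r.apply([0,0,L])
print(o['q'].round(3),p,'tip',tip,proj(c,tip),proj(c,STAND+[0,0,.075]))
t=proj(c,tip)[0].astype(int);im=cv2.resize(c['pixels'][t[1]-50:t[1]+50,t[0]-50:t[0]+50],None,fx=6,fy=6,interpolation=cv2.INTER_CUBIC);cv2.imwrite('pics/s7.png',im);print('origin',t-50)
E
```

```text
t 28.8 row [-0.001  0.024  0.01 ] [-0.0062  0.002   0.0017]
t 28.9 row [0.001 0.018 0.014] [-0.006   0.0023  0.002 ]
[ 0.46   0.454  1.533 -0.007  1.155 -1.234] [0.46181563 0.35180973 0.41675033] tip [0.46266036 0.35025256 0.14055601] [[458.83616832 254.31699348]] [[452.84412236 274.74559899]]
origin [408 204]
```

View pics/s7.png

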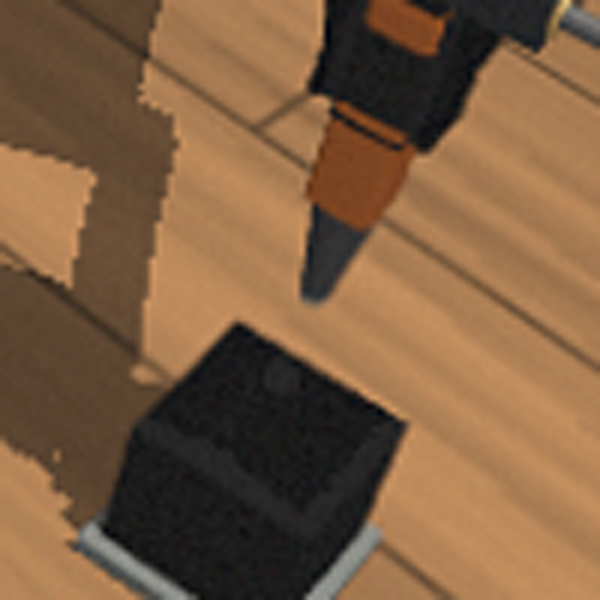

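The tip is at crop (315,298), pixel (460.5,253.7), above the stand with its hole around (285,400) in the crop. The ~3 mm offset is the same as before. Lowering the nose into the hole first.

Call:
move_arm([
  [[0, 0.02, 0.6, -0.006, 0.002, 0.002], [0, 0.02, 1.2, -0.006, 0.002, 0.002], [0, 0.02, 1.8, -0.006, 0.002, 0.002], [0, 0.02, 2.1, -0.006, 0.002, 0.002], [0, 0.02, 2.1, -0.006, 0.002, 0.002], [0, 0.02, 2.1, -0.006, 0.002, 0.002], [0, 0.02, 2.1, -0.006, 0.002, 0.002]],
])

```text
time: 29.78
position: [0.4621, 0.353, 0.3336]
tool_rot: [-0.063, 0.998, 0.0, 0.001]
ft_force: [-0.2, 0.6, -1.0]
grip_width: 0.0238
grip_force: 50.0
```

```bash
python3 - <<'E'
from h import *
row([.4617,.3525,.2862],ori(SYAW));
for i in range(3): camera('top');o=get_obs();print(o['position'].round(4),o['ft_force'].round(2))
row([.4617,.3525,.2862],ori(SYAW))
c=camera('scene');r=R.from_quat(o['tool_rot']);p=o['position']
v,u=np.mgrid[0:400,0:640];W=world(c,np.c_[u.ravel(),v.ravel()]).reshape(-1,3)
hsv=cv2.cvtColor(c['pixels'],cv2.COLOR_BGR2HSV);g=cv2.inRange(hsv,(4,140,60),(16,255,255)).ravel()>0
X=r.inv().apply(W-p);m=g&(np.hypot(X[:,0],X[:,1])<.03)&(X[:,2]>.17)&(X[:,2]<.26)
X=X[m];U=(u.ravel()[m],v.ravel()[m])
print('orange',len(X),X.mean(0),np.percentile(X,[2,98],axis=0).round(4).tolist(),np.mean(U,1),proj(c,p+r.apply([0,0,X[:,2].mean()])))
E
```

```text
t 29.77 row [ 0.014 -0.011  1.185] [0.0006 0.0022 0.0013]
[0.462  0.353  0.3335] [ 0.18  0.29 -0.77]
[0.4619 0.3529 0.3333] [-0.12 -0.51 -1.45]
[0.4619 0.3529 0.3332] [-0.28 -0.48 -0.79]
t 29.93 row [ 0.007 -0.01   1.175] [0.0003 0.0013 0.0014]
orange 201 [-0.00791743  0.00218478  0.20286433] [[-0.0111, -0.0106, 0.1797], [0.0052, 0.0128, 0.2267]] [457.88059701 260.91542289] [[458.87373602 258.29465759]]
```

Call:
move_arm([
  [[0, -0.008, 0.3, 0, 0, 0], [0, -0.008, 0.55, 0, 0, 0], [0, -0.008, 0.7, 0, 0, 0], [0, -0.008, 0.8, 0, 0, 0], [0, -0.008, 0.8, 0, 0, 0]],
])

```text
time: 30.6
position: [0.4618, 0.3525, 0.3001]
tool_rot: [-0.063, 0.998, -0.0, -0.0]
ft_force: [0.5, -0.0, -1.9]
grip_width: 0.0235
grip_force: 50.0
```

Call:
move_arm([
  [[0, 0, 0.08, 0, 0, 0], [0, 0, 0.16, 0, 0, 0], [0, 0, 0.24, 0, 0, 0], [0, 0, 0.32, 0, 0, 0], [0, 0, 0.36, 0, 0, 0], [0, 0, 0.36, 0, 0, 0]],
])

```text
time: 31.35
position: [0.4618, 0.3525, 0.2863]
tool_rot: [-0.063, 0.998, -0.0, -0.0]
ft_force: [-0.7, 0.2, -0.3]
grip_width: 0.024
grip_force: 50.0
```

```bash
python3 - <<'E'
from h import *
for i in range(3): camera('scene');o=get_obs();print(o['position'].round(4),o['ft_force'].round(2),o['moment'].round(2))
row([.4617,.3525,.2862],ori(SYAW))
E
```

```text
[0.4618 0.3525 0.2863] [-0.44 -0.03  0.24] [-0.01  0.13  0.01]
[0.4618 0.3525 0.2863] [-0.54 -0.22  1.02] [-0.07  0.16 -0.03]
[0.4618 0.3524 0.2863] [-0.13 -0.7   1.04] [0.   0.21 0.01]
t 31.5 row [0.001 0.002 0.001] [-0.0002  0.      0.0013]
```

Home, and just touching the floor. Releasing and retreating straight up.

Call:
move_arm([
  [[0, 0, 0, 0, 0, 0], [0, 0, 0, 0, 0, 0], [0, 0, 0, 0, 0, 0], [0, 0, 0, 0, 0, 0], [0, 0, 0, 0, 0, 0], [0, 0, 0, 0, 0, 0], [0, 0, -0.5, 0, 0, 0], [0, 0, -1.2, 0, 0, 0], [0, 0, -2.2, 0, 0, 0], [0, 0, -3.2, 0, 0, 0], [0, 0, -3.5, 0, 0, 0], [0, 0, -3.5, 0, 0, 0]],
], claw=-1)

```text
time: 33.0
position: [0.4617, 0.3524, 0.4264]
tool_rot: [-0.063, 0.998, 0.0, 0.001]
ft_force: [-0.4, 0.1, -0.9]
grip_width: 0.0869
grip_force: 0.0
```

```bash
python3 - <<'E'
from h import *
c=camera('scene');o=get_obs();print(o['position'],o['ft_force'],o['grip_width'])
v,u=np.mgrid[0:400,0:640];W=world(c,np.c_[u.ravel(),v.ravel()])
P=W[(np.hypot(W[:,0]-.461,W[:,1]-.3527)<.045)&(W[:,2]>.145)&(W[:,2]<.19)]
print(len(P),P[:,2].max(),cv2.minAreaRect(P[:,:2].astype(np.float32)))
cv2.imwrite('pics/s8.png',cv2.resize(c['pixels'][180:330,380:540],None,fx=3,fy=3))
E
```

```text
[0.46143008 0.35230598 0.42523579] [0.2696051  0.06193875 0.13893866] 0.08722205061182034
145 0.16053219251459838 ((0.4613509476184845, 0.35417231917381287), (0.023300588130950928, 0.02346847951412201), 89.8111343383789)
```

View pics/s8.png

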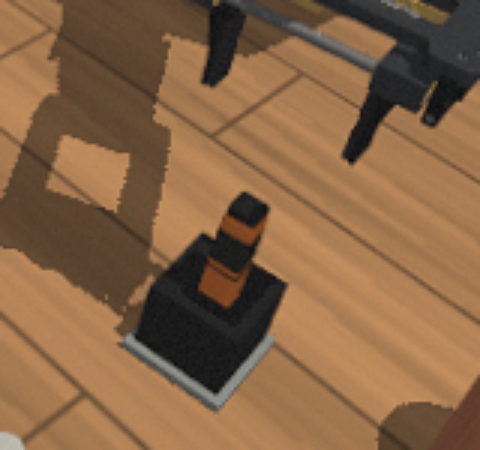

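The pen stands home: cap at crop (250,205), its top at z 0.1605, centred on the stand, with the gripper clear.

```bash
python3 -c "
from rig import *
print(hand_in())"
```

```text
the job is handed in; nothing more can be done
None
```

The pen was drawn along the weld from the yellow-dab end round the bend to the far end. It is back home in its stand, released, and the job is handed in at about 33 s with no verdict returned; just past the bend the ball lost the upright and nearly the foot for about 1 cm of travel, and I regained contact at about the 100 mm point, so that point (seam5) is the least certain.

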